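# Change the bench polisher to the green speed

### The arm

A 7-joint arm with a two-finger parallel gripper is mounted at the origin on the work surface. World frame = base frame: x ahead of the robot, y to its left, z up, the work surface at z = 0. Lengths are in m, angles in rad, forces in N, time in s.
With the tool pointing down it reaches from about 0.425 to 0.875 m from the base axis. Payload 4.7 kg.
Tool frame: the origin (TCP) lies midway between the tips of the shut fingers; the grasp point (between the pads) lies 19 mm behind it; y points along the fingers, z is the direction in which the jaws open and shut, and the axes are right-handed (so a half turn about y gives the same grasp; the last joint's range is limited). The gripper opens to 87 mm and grips with 3 to 60 N. Pads are 19 mm wide; open, the fingers measure 117 mm over their backs; the gripper's body (75 mm by 190 mm) begins 51 mm behind the grasp point.
Start: joints at [1.36, 0.321, -0.07, 1.45, 0.023, 1.371, -0.057], TCP at [0.145, -0.634, 0.223] pointing down, gripper open.
Joint ranges: [-2.86, 2.86], [-0.3, 2.09], [-1.38, 1.24], [0.06, 2.45], [-1.56, 4.7], [0.09, 2.05], [-2.69, 2.69]. Speed limits (rad/s): [2.57, 2.57, 3.14, 3.14, 3.14, 3.14, 3.14].

### API

Orientations are given as a rotation vector (axis times angle).
In Python, from bench import ctrl gives the robot as it stands.
- The arm moves only by the tool play_rows, never from a script. Its arguments are lists of equal length, an entry for each row: "translation": the shift along the tool's x, y, z in mm, a list of three; "turn": the turn, a rotation vector about the tool's x, y, z in rad, a list of three; "fingers": the opening, from -1 (shut) to 1 (fully open), so that 0 is half open. In form: {"translation": [[dx, dy, dz], ...], "turn": [[wx, wy, wz], ...], "fingers": [fingers, ...]}. A call has exactly 10 rows; each row shifts and turns the commanded pose from where the row before left it, along the tool's axes as they then stand; what a row does not reach is not made up. A row lasts 1/12 s, in which the tool goes at most 41.7 mm and 7.16 degrees, less where a joint would pass 70% of its speed; a pose out of reach is approached as far as the arm can. A call with a gripper value outside its range is refused whole. The fingers move at their own pace and stop on an object; "grip_force" is the grip in N (left out, the last holds). Time passes only in rows, so rows that do not move let the fingers close, or fill a call up. It gives the time, the measured TCP pose, the force and the opening at its end, in the units of the state.
- ctrl.get_state(): the state, without advancing time (a new reading comes with each control period).
- ctrl.get_image(name): name is "scene" or "top"; returns the picture (384x512x3 uint8, blue, green, red); there is no depth.
- ctrl.camera_info(name): a dict with "camera_matrix" (3x3 intrinsics, pixels), "R" (3x3) and "t" (3): a world point X has camera coordinates R X + t. Camera axes: x right, y down, z forward; pixel columns grow to the right and rows downward; lengths in m; the calibration is good to about 2 mm. A picture is of the moment at which its call begins. camera_info takes no time and is no camera call.
- ctrl.close_job(): hands the job in, once; it reports no verdict.
The state is a dict: "time": time; "joint_positions": joint angles; "qd": joint speeds; "joint_torque": joint torques, N m; "position": TCP position; "tool_rot": TCP orientation; "ft_force": force on the tool from outside, world axes, zero at the start; "torque": the same for the moment, N m; "grip_width": opening from 0.0 (shut) to 1.0 (fully open).
Only numpy, scipy, OpenCV 4.12 (cv2) and the standard library are available. Lean on these libraries where they do the work, as an engineer would, in place of code of your own. Each camera call takes 0.05 s, during which the arm holds its last target.

### The job

The polisher now carries the green-hubbed felt wheel but is still set to the blue speed. Pull the raised clear eye shield all the way down onto its stop without forcing it, and then press the green speed key fully home so that it stays latched down and the blue key pops up. Do not press the yellow or white key, leave the shield down, and do not knock about the other things on the bench.

Things in the scene. Friction and masses are not known exactly. Their poses are not given: they have to be found in the camera images.
- polisher: fixed bench polisher, 360 mm wide, 320 deep, 239 high: white base, grey hood and motor. Origin: centre of underside, bench level; x to its back, y to its left (motor side), z up; front (-x) faces roughly the robot. Front panel slopes 35 deg from x=-160, z=30 to x=-60, z=100 mm, facing front and up; four speed keys stand in it in a row (y=-108, -76, -44, -12 mm), colours in any order
- shield_hinge (a point): middle of the eye shield's hinge axis, which runs along the polisher's y on top of the grey dust hood (hood: polisher y -170 to +50 mm, front edges at x=-25, top z=239 mm; the white felt wheel with green hub is inside). This point lies at polisher x=30, y=-60, z=237 mm; axes as the polisher's
- shield (a joint): angle of the clear eye shield (rad): 0 = down on its stop, sloping 18 deg down to the front; up to 1.15 raised. Starts raised (0.75 to 1.1). Stiff hinge, stays where left; 2 to 4 N down on the grip bar moves it. When down, its front edge (polisher x=-112, z=187 mm) hangs about 110 mm over the keys, which can then be reached only with the tool tilted 20 to 50 deg, coming from the front
- shield_grip (a point): middle of the upper face of the black grip bar along the shield's free front edge; bar 204 mm long (along polisher y), 16 mm wide, 14 mm thick, centred 140 mm from the hinge axis (this point 7 mm above the shield's mid plane). Moves with the shield; the sheet is clear, 4 mm thick. Pushing the bar down from above lowers the shield
- key_green_top (a point): centre of the top face of the green key, the one to press. Cap 22 mm wide (along polisher y) by 26 mm, 15 mm above the panel when up; neighbours at 32 mm pitch. z axis: square out of the panel (35 deg from vertical, leaning to the polisher's front); the key is pressed straight along -z of this point. y axis: along the row
- key_blue_top (a point): centre of the top face of the blue key, down at the start; same size and axes as the green one
- key_yellow_top (a point): centre of the top face of the yellow key, up; same size and axes
- key_white_top (a point): centre of the top face of the white key, up; same size and axes
- key_green (a joint): travel of the green key (m): 0 = up, latched at about 0.009, end stop at 0.0105. It must pass 0.0092 to latch and then stays down by itself; let go earlier it springs back up. Spring, catch and friction together ask for 3 to 4 N. Pressing it lets go the key that was down before, about half way
- key_blue (a joint): travel of the blue key (m), same meaning; starts latched down at about 0.009
- key_yellow (a joint): travel of the yellow key (m), same meaning; starts up
- key_white (a joint): travel of the white key (m), same meaning; starts up
- compound_bar_mid (a point): centre of a red-brown bar of polishing compound in a paper sleeve, 100 x 34 x 28 mm, lying near the polisher; bystander
- spare_wheel_mid (a point): centre of the spare felt wheel with blue hub, 90 mm across, 23 mm high, lying flat beside the polisher; bystander
- ring_clamp_mid (a point): centre of a wooden ring clamp with brass band, about 140 x 27 x 22 mm, lying in front of the polisher; bystander
- quench_bowl_mid (a point): centre of an empty steel bowl, 110 mm across, 45 mm high; bystander
- brass_brush_mid (a point): centre of a wood-handled brass brush, 200 mm long; bystander
- flat_file_mid (a point): centre of a flat file with wooden handle, 235 mm long, 20 mm thick; bystander

How it is judged:
On the way, in this order (a step that is already met when the one before it is completed fails the run):
1. the shield has been lowered onto its stop while the machine is still on the blue speed (value of joint shield below 0.06 rad and value of joint key_blue above 0.007 m), for 0.2 s.
2. the green key is down and the blue key has popped up (value of joint key_green above 0.008 m and value of joint key_blue below 0.002 m), for 0.2 s.
At the end, for the whole second after the job is handed in: the shield is down on its stop (within 0.06 rad), the green key is latched down (past 8 mm of travel), and the blue, yellow and white keys are all up (within 2 mm) (all of step 2 and value of joint shield below 0.06 rad and value of joint each of key_yellow, key_white below 0.002 m); the robot touches nothing.
It fails at once if the yellow key is pressed (more than 3 mm) (value of joint key_yellow above 0.003 m).
It fails at once if the white key is pressed (more than 3 mm) (value of joint key_white above 0.003 m).
It fails at once if the shield is forced (more than 50 N) (contact force between shield and the fingers above 50 N or contact force between shield and the arm above 50 N).
It fails at once if a bystander is knocked more than 30 mm from its place (distance of any of compound_bar_mid, spare_wheel_mid, ring_clamp_mid, quench_bowl_mid, brass_brush_mid, flat_file_mid from where it was at the start of the episode above 0.03 m).
It also fails if it takes over 48 s, if anything falls off the work surface, if the arm or the gripper's body presses on something with over 40 N, if the wrist force passes 120 N, or if a joint passes its speed limit or range.

## Working session

There is one attempt and no reset: what is moved stays moved. The work goes in short steps, Python scripts to look and compute and a tool call to move; the robot and the scene stay as the last step left them, time stands still between calls to the robot, and variables do not carry over. Pictures are saved under pics/ and viewed, and the job is handed in when it is done.

Besides the shell and the picture viewer there is one more tool, called after "Request:" by a JSON object that holds its "api" and its "payload", one argument or row to a line. play_rows: Moves the arm, as the interface text tells. Its arguments: {"type":"object","properties":{"translation":{"type":"array"},"turn":{"type":"array"},"fingers":{"type":"array"},"grip_force":{"type":"number"}},"required":["translation","turn","fingers"]}

```bash
mkdir -p pics; ls; python3 - <<'E'
from bench import ctrl
import cv2
for n in ("scene","top"):
    im=ctrl.get_image(n); cv2.imwrite(f"pics/{n}0.png",im)
    ci=ctrl.camera_info(n); print(n,ci)
print(ctrl.get_state())
E
```

```text
pics
scene {'camera_matrix': array([[406.3788823 ,   0.        , 257.03847215],
       [  0.        , 406.3788823 , 192.63596866],
       [  0.        ,   0.        ,   1.        ]]), 'R': array([[ 0.70787884, -0.70630859,  0.00597694],
       [-0.63260713, -0.63773215, -0.43943821],
       [ 0.31419067,  0.30728795, -0.89825294]]), 't': array([-0.37714638,  0.41641807,  1.08035967])}
top {'camera_matrix': array([[447.44575079,   0.        , 263.07695659],
       [  0.        , 447.44575079, 185.26066465],
       [  0.        ,   0.        ,   1.        ]]), 'R': array([[ 5.57866789e-05, -9.99931213e-01, -1.17289018e-02],
       [-9.94356790e-01,  1.18882256e-03, -1.06080916e-01],
       [ 1.06087563e-01,  1.16686310e-02, -9.94288324e-01]]), 't': array([0.02385398, 0.54060457, 1.68795697])}
{'time': 0.1, 'joint_positions': array([ 1.36009678,  0.321763  , -0.07006483,  1.45155601,  0.02262101,
        1.37082524, -0.05691463]), 'qd': array([ 0.00062979, -0.00297757, -0.00063493, -0.00384172,  0.00145137,
        0.00210994,  0.00022978]), 'joint_torque': array([-2.72259849e-04, -4.92572773e+01, -4.05872539e-01, -3.13400888e+01,
       -6.40078518e-02,  3.94184003e-02,  8.00581847e-05]), 'position': array([ 0.14471173, -0.63316663,  0.22156007]), 'tool_rot': array([-0.23766903,  2.10445143, -2.10077733]), 'ft_force': array([ 0.26358984,  0.65937613, -0.19105407]), 'torque': array([0.0090114 , 0.02034241, 0.00941598]), 'grip_width': 0.9969129153219551}
```

View pics/scene0.png

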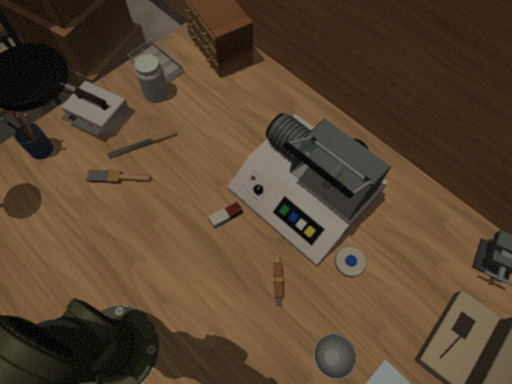

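View pics/top0.png

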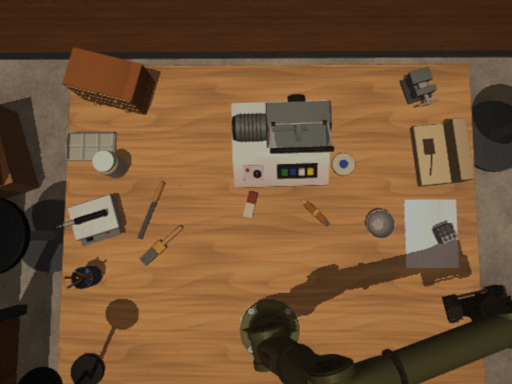

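```bash
python3 - <<'E'
import cv2
a=cv2.imread("pics/scene0.png")[100:270,215:400]; b=cv2.imread("pics/top0.png")[85:235,215:365]
cv2.imwrite("pics/c1.png",cv2.convertScaleAbs(cv2.resize(a,None,fx=4,fy=3.5,interpolation=cv2.INTER_CUBIC)[:600],alpha=1.3))
cv2.imwrite("pics/c2.png",cv2.convertScaleAbs(cv2.resize(b,(600,600),interpolation=cv2.INTER_CUBIC),alpha=1.3))
E
```

```text
(no output)
```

View pics/c1.png

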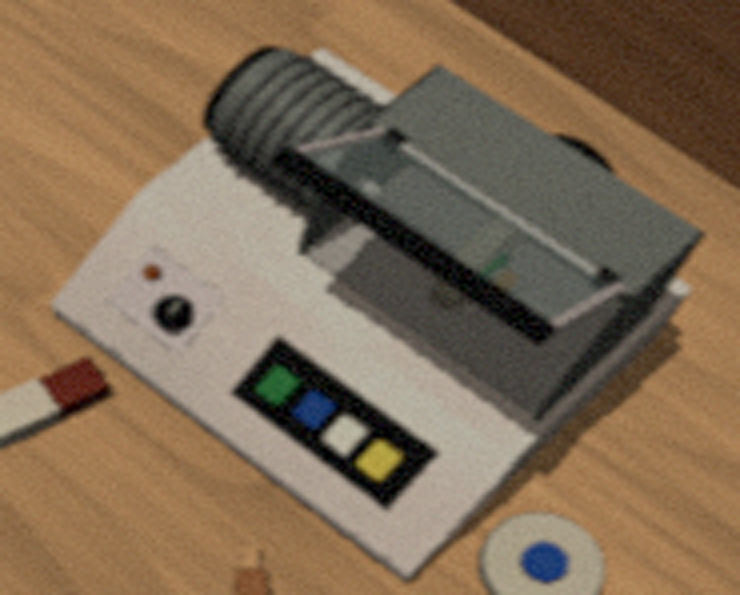

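View pics/c2.png

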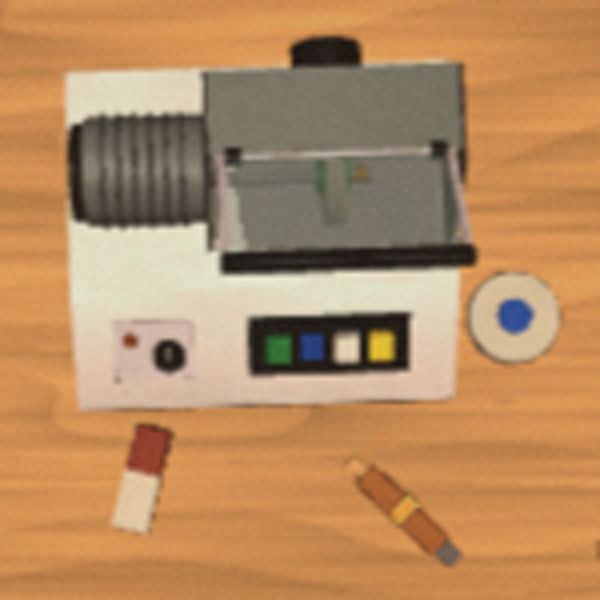

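```bash
cat > h.py <<'E'
import cv2,numpy as np
from bench import ctrl
CI={n:ctrl.camera_info(n) for n in("scene","top")}
def proj(n,X):
    c=CI[n];p=(c["R"]@np.atleast_2d(X).T).T+c["t"];p=p@c["camera_matrix"].T;return p[:,:2]/p[:,2:]
def tri(ps,pt):
    P=[CI[n]["camera_matrix"]@np.c_[CI[n]["R"],CI[n]["t"]] for n in("scene","top")]
    X=cv2.triangulatePoints(P[0],P[1],np.array(ps,float).reshape(2,1),np.array(pt,float).reshape(2,1))[:,0];return X[:3]/X[3]
def keys(im,box):
    x0,y0,x1,y1=box;h=cv2.cvtColor(im,cv2.COLOR_BGR2HSV)
    R={"g":((50,90,40),(80,255,255)),"b":((105,110,50),(125,255,255)),"y":((22,120,80),(35,255,255))}
    o={}
    for k,(a,b) in R.items():
        m=cv2.inRange(h,a,b);mm=np.zeros_like(m);mm[y0:y1,x0:x1]=m[y0:y1,x0:x1]
        M=cv2.moments(mm,True);o[k]=(M["m10"]/max(M["m00"],1),M["m01"]/max(M["m00"],1),M["m00"])
    return o
E
python3 - <<'E'
from h import *
from scipy.optimize import least_squares
a=cv2.imread("pics/scene0.png");b=cv2.imread("pics/top0.png")
ka=keys(a,(272,195,325,247));kb=keys(b,(275,162,320,181));print(ka,kb)
ka["w"]=(215+346/4,100+436/3.5);kb["w"]=(215+346/4,85+348/4)
for k in ka: print(k,tri(ka[k][:2],kb[k][:2]))
Y=dict(g=-.012,b=-.044,w=-.076,y=-.108)
n=np.array([-np.sin(np.radians(35)),0,np.cos(np.radians(35))]);d=np.array([np.cos(np.radians(35)),0,np.sin(np.radians(35))])
def W(p,P):
    c,s=np.cos(p[2]),np.sin(p[2]);return np.array([[c,-s,0],[s,c,0],[0,0,1]])@P+[p[0],p[1],0]
def pts(p,k,h=None): return W(p,np.array([-.11,Y[k],.065])+n*((.006 if k=="b" else .015) if h is None else h)+d*p[3])
def f(p):
    r=[]
    for k in Y:
        X=pts(p,k); r+=list(proj("scene",X)[0]-ka[k][:2])+list(proj("top",X)[0]-kb[k][:2])
    # hinge end blocks, only midpoint & front corners of base
    H=W(p,np.array([.03,-.06,.237]));r+=list((proj("top",H)[0]-[215+336/4,85+152/4])*.7)
    r+=list((proj("scene",H)[0]-[215+503/4,100+205/3.5])*.5)
    r.append(p[3]/.003)
    return r
s=least_squares(f,[.8,.0,0,0]);print(s.x,s.cost,np.round(s.fun,1))
p=s.x;np.save("p.npy",p);print("green",pts(p,"g"))
for nm,P in dict(fl=(-.16,.18,.03),fr=(-.16,-.18,.03),fl0=(-.16,.18,0),fr0=(-.16,-.18,0),h=(.03,-.06,.237),ht=(-.025,-.17,.239)).items():
    X=W(p,np.array(P));print(nm,X,(proj("top",X)[0]-[215,85])*4,(proj("scene",X)[0]-[215,100])*[4,3.5])
for th in np.arange(.6,1.2,.05):
    out=[]
    e=th-np.radians(18)
    for y in(.042,-.162):
        X=W(p,np.array([.03-.14*np.cos(e),y,.237+.14*np.sin(e)]))
        out+=[(proj("top",X)[0]-[215,85])*4,(proj("scene",X)[0]-[215,100])*[4,3.5]]
    print(round(th,2),np.round(out).tolist())
E
```

```text
{'g': (283.8961038961039, 209.41558441558442, 77.0), 'b': (293.1363636363636, 216.43939393939394, 66.0), 'y': (309.30379746835445, 231.0, 79.0)} {'g': (284.0625, 171.9375, 48.0), 'b': (292.5, 171.15, 40.0), 'y': (310.0, 171.12765957446808, 47.0)}
g [ 0.58622106 -0.05580408  0.07354112]
b [ 0.59038586 -0.08811885  0.06824942]
y [ 0.58888976 -0.15272674  0.07398234]
w [ 0.58730853 -0.12217552  0.07070904]
[ 7.03641065e-01 -4.26277250e-02  2.30185813e-02 -3.41014034e-04] 1.60496847967117 [ 0.1  0.1  0.5  0.1  0.1 -0.   0.5 -0.4 -0.9 -0.7  0.2 -0.4 -0.1  0.1
  0.3  0.3  0.1 -0.6 -0.6  0.3 -0.1]
green [ 0.58506577 -0.05736082  0.07709168]
fl [0.53954047 0.13364194 0.03      ] [ 77.53523925 402.17399895] [ 53.14552779 297.99608874]
fr [ 0.54782643 -0.22626269  0.03      ] [453.19143239 393.12384151] [408.09744965 571.49645579]
fl0 [0.53954047 0.13364194 0.        ] [ 79.85570042 405.4155002 ] [ 55.32046936 313.06843144]
fr0 [ 0.54782643 -0.22626269  0.        ] [449.0891615  396.52635689] [402.38516526 581.71442633]
h [ 0.73501411 -0.10192133  0.237     ] [336.3118891  148.77532752] [498.0
[... 249 characters left out ...]
6.0]]
0.7 [[221.0, 291.0], [254.0, 197.0], [471.0, 285.0], [513.0, 379.0]]
0.75 [[221.0, 287.0], [258.0, 189.0], [472.0, 280.0], [518.0, 373.0]]
0.8 [[221.0, 282.0], [262.0, 182.0], [473.0, 275.0], [523.0, 366.0]]
0.85 [[221.0, 276.0], [266.0, 174.0], [474.0, 270.0], [529.0, 358.0]]
0.9 [[221.0, 270.0], [271.0, 167.0], [474.0, 264.0], [535.0, 351.0]]
0.95 [[221.0, 264.0], [276.0, 159.0], [475.0, 258.0], [542.0, 343.0]]
1.0 [[220.0, 257.0], [281.0, 150.0], [476.0, 251.0], [549.0, 335.0]]
1.05 [[220.0, 251.0], [287.0, 142.0], [477.0, 244.0], [556.0, 327.0]]
1.1 [[220.0, 243.0], [293.0, 134.0], [477.0, 237.0], [563.0, 319.0]]
1.15 [[220.0, 236.0], [299.0, 125.0], [478.0, 229.0], [570.0, 310.0]]
```

```bash
cat >> h.py <<'E'
from scipy.spatial.transform import Rotation as Ro
p=np.load("p.npy")
YR=Ro.from_euler("z",p[2])
def W(P): return YR.apply(np.array(P,float))+[p[0],p[1],0]
def goal_R(tilt):
    # tool y = approach: forward(+x pol) by sin, down by cos; jaws (tool z) along polisher y
    t=np.radians(tilt);y=np.array([np.sin(t),0,-np.cos(t)]);z=np.array([0,1.,0])
    c=[]
    for s in(1,-1):
        zz=s*z;x=np.cross(y,zz);c.append(YR*Ro.from_matrix(np.c_[x,y,zz]))
    return c
def rep(target=None,tilt=None):
    s=ctrl.get_state();R=Ro.from_rotvec(s["tool_rot"]);print("t",round(s["time"],2),"pos",np.round(s["position"],4),"q",np.round(s["joint_positions"],2),"F",np.round(s["ft_force"],1),"g",round(s["grip_width"],2))
    print(" pol",np.round(YR.inv().apply(s["position"]-[p[0],p[1],0])*1e3,1))
    if tilt is not None:
        G=min(goal_R(tilt),key=lambda G:(R.inv()*G).magnitude())
        print(" turn",np.round((R.inv()*G).as_rotvec(),3))
    if target is not None:
        d=(np.array(target)-s["position"])*1e3
        print(" shift now-axes",np.round(R.inv().apply(d),1), "" if tilt is None else ("after turn",np.round(G.inv().apply(d),1)))
    return s,R
E
python3 - <<'E'
from h import *
e=.97-np.radians(18)
bar=np.array([.03-.14*np.cos(e)+.007*np.sin(e),-.06,.237+.14*np.sin(e)+.007*np.cos(e)]);print("bar",bar,W(bar))
s,R=rep(W(bar+[0,0,.06]),0);print(R.as_matrix().round(3))
E
```

```text
bar [-0.07668619 -0.06        0.32792336] [ 0.62835618 -0.10437688  0.32792336]
t 0.1 pos [ 0.1447 -0.6332  0.2216] q [ 1.36  0.32 -0.07  1.45  0.02  1.37 -0.06] F [ 0.3  0.7 -0.2] g 1.0
 pol [-572.4 -577.5  221.6]
 turn [0.002 0.202 0.   ]
 shift now-axes [-589.3 -165.7 -408. ] ('after turn', array([-495.7, -166.4, -517.5]))
[[-0.975 -0.001  0.223]
 [-0.223  0.002 -0.975]
 [ 0.    -1.    -0.002]]
```

Request:
{"api": "play_rows", "payload": {
  "translation": [
    [0,-18,0],
    [0,-18,0],
    [0,-18,0],
    [0,-18,0],
    [0,-18,0],
    [0,-18,0],
    [0,-18,0],
    [0,-18,0],
    [0,-15,0],
    [0,-10,0]
  ],
  "turn": [
    [0,0.05,0],
    [0,0.05,0],
    [0,0.05,0],
    [0,0.05,0],
    [0,0,0],
    [0,0,0],
    [0,0,0],
    [0,0,0],
    [0,0,0],
    [0,0,0]
  ],
  "fingers": [-1,-1,-1,-1,-1,-1,-1,-1,-1,-1]
}}

```text
time: 0.93
position: [0.1449, -0.6338, 0.3929]
tool_rot: [-0.027, 2.207, -2.21]
ft_force: [0.8, 0.0, 1.0]
grip_width: 0.325
```

Request:
{"api": "play_rows", "payload": {
  "translation": [
    [-25,0,-26],
    [-25,0,-26],
    [-25,0,-26],
    [-25,0,-26],
    [-25,0,-26],
    [-25,0,-26],
    [-25,0,-26],
    [-25,0,-26],
    [-25,0,-26],
    [-25,0,-26]
  ],
  "turn": [
    [0,0,0],
    [0,0,0],
    [0,0,0],
    [0,0,0],
    [0,0,0],
    [0,0,0],
    [0,0,0],
    [0,0,0],
    [0,0,0],
    [0,0,0]
  ],
  "fingers": [-1,-1,-1,-1,-1,-1,-1,-1,-1,-1]
}}

```text
time: 1.77
position: [0.3891, -0.3659, 0.3911]
tool_rot: [-0.028, 2.21, -2.209]
ft_force: [1.2, -0.0, 0.3]
grip_width: 0.005
```

```bash
python3 - <<'E'
from h import *
rep(W([-.080,-.06,.388]),0)
E
```

```text
t 1.77 pos [ 0.3891 -0.3659  0.3911] q [ 0.98  0.06 -0.29  1.43  0.02  1.66 -0.85] F [ 1.2 -0.   0.3] g 0.01
 pol [-321.9 -315.9  391.1]
 turn [0.    0.002 0.001]
 shift now-axes [-242.4    3.  -255.5] ('after turn', array([-241.9,    3.1, -255.9]))
```

Request:
{"api": "play_rows", "payload": {
  "translation": [
    [-25,0,-26],
    [-25,0,-26],
    [-25,0,-26],
    [-25,0,-26],
    [-25,0,-26],
    [-25,0,-26],
    [-25,0,-26],
    [-25,0,-26],
    [-25,0,-26],
    [-12,0,-16]
  ],
  "turn": [
    [0,0,0],
    [0,0,0],
    [0,0,0],
    [0,0,0],
    [0,0,0],
    [0,0,0],
    [0,0,0],
    [0,0,0],
    [0,0,0],
    [0,0,0]
  ],
  "fingers": [-1,-1,-1,-1,-1,-1,-1,-1,-1,-1]
}}

```text
time: 2.6
position: [0.6209, -0.1074, 0.39]
tool_rot: [-0.033, 2.21, -2.204]
ft_force: [-0.5, 0.6, -0.4]
grip_width: 0.005
```

```bash
python3 - <<'E'
from h import *
rep(W([-.080,-.06,.388]),0)
for n in("scene","top"):
    a=ctrl.get_image(n);cv2.imwrite(f"pics/{n}1.png",a)
a=cv2.imread("pics/scene1.png")[100:250,215:415]
cv2.imwrite("pics/c3.png",cv2.convertScaleAbs(cv2.resize(a,None,fx=4,fy=4,interpolation=cv2.INTER_CUBIC),alpha=1.3))
E
```

```text
t 2.6 pos [ 0.6209 -0.1074  0.39  ] q [ 0.53  0.3  -0.54  1.18  0.15  1.7  -1.52] F [-0.5  0.6 -0.4] g 0.01
 pol [-84.2 -62.9 390. ]
 turn [0.003 0.006 0.001]
 shift now-axes [-4.2  2.  -2.9] ('after turn', array([-4.2,  2. , -2.9]))
```

View pics/c3.png

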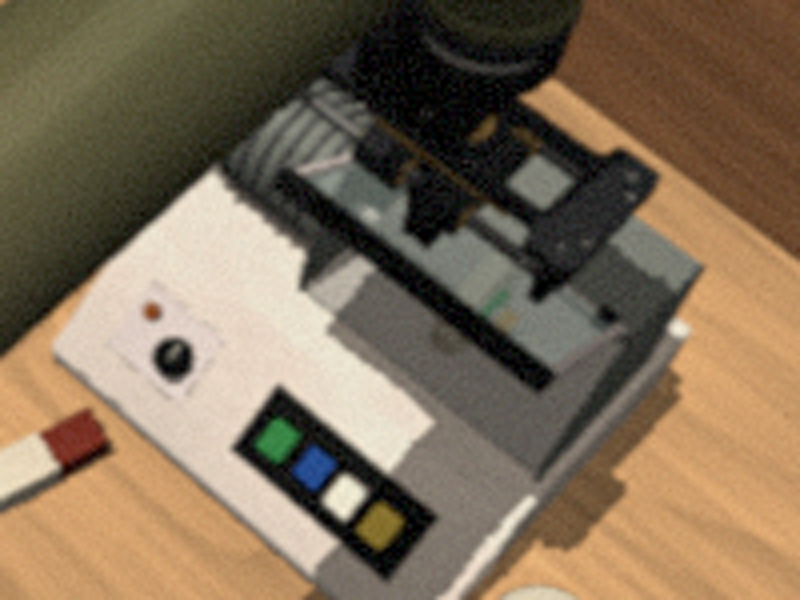

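Request:
{"api": "play_rows", "payload": {
  "translation": [
    [0,8,-1],
    [0,8,-1],
    [0,8,-1],
    [0,8,0],
    [0,8,0],
    [0,7,0],
    [0,4,0],
    [0,2,0],
    [0,0,0],
    [0,0,0]
  ],
  "turn": [
    [0,0,0],
    [0,0,0],
    [0,0,0],
    [0,0,0],
    [0,0,0],
    [0,0,0],
    [0,0,0],
    [0,0,0],
    [0,0,0],
    [0,0,0]
  ],
  "fingers": [-1,-1,-1,-1,-1,-1,-1,-1,-1,-1]
}}

```text
time: 3.53
position: [0.6191, -0.1087, 0.3388]
tool_rot: [-0.027, 2.209, -2.209]
ft_force: [-0.3, 0.2, -0.5]
grip_width: 0.004
```

Request:
{"api": "play_rows", "payload": {
  "translation": [
    [1,4,0],
    [2,4,0],
    [2,4,0],
    [2,4,0],
    [2,4,0],
    [2,4,0],
    [2,4,0],
    [2,4,0],
    [2,4,0],
    [1,4,0]
  ],
  "turn": [
    [0,0,0],
    [0,0,0],
    [0,0,0],
    [0,0,0],
    [0,0,0],
    [0,0,0],
    [0,0,0],
    [0,0,0],
    [0,0,0],
    [0,0,0]
  ],
  "fingers": [-1,-1,-1,-1,-1,-1,-1,-1,-1,-1]
}}

```text
time: 4.37
position: [0.6007, -0.1092, 0.298]
tool_rot: [-0.028, 2.209, -2.209]
ft_force: [-0.4, 0.1, 2.8]
grip_width: 0.008
```

```bash
python3 - <<'E'
from h import *
rep(W([-.1075,-.06,.270]),0)
for n in("scene",):
    a=ctrl.get_image(n);cv2.imwrite(f"pics/{n}2.png",a)
a=cv2.imread("pics/scene2.png")[100:250,215:415]
cv2.imwrite("pics/c4.png",cv2.convertScaleAbs(cv2.resize(a,None,fx=4,fy=4,interpolation=cv2.INTER_CUBIC),alpha=1.3))
E
```

```text
t 4.37 pos [ 0.6007 -0.1092  0.298 ] q [ 0.58  0.25 -0.54  1.42  0.13  1.5  -1.5 ] F [-0.4  0.1  2.8] g 0.01
 pol [-104.4  -64.2  298. ]
 turn [-0.     0.002  0.   ]
 shift now-axes [ 3.1 28.  -4.2] ('after turn', array([ 3.1, 28. , -4.2]))
```

View pics/c4.png

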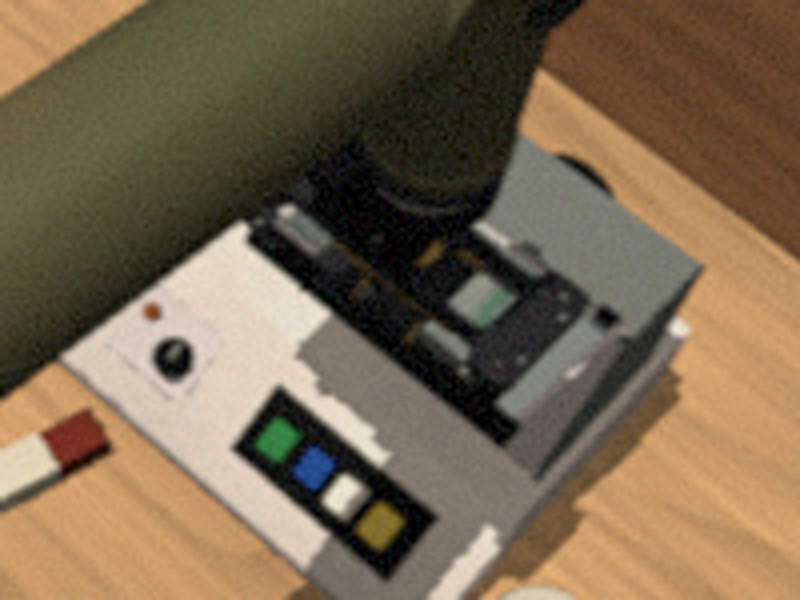

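Request:
{"api": "play_rows", "payload": {
  "translation": [
    [1,5,0],
    [1,5,0],
    [1,5,0],
    [1,5,0],
    [1,5,0],
    [0,5,0],
    [0,5,0],
    [0,5,0],
    [0,5,0],
    [0,5,0]
  ],
  "turn": [
    [0,0,0],
    [0,0,0],
    [0,0,0],
    [0,0,0],
    [0,0,0],
    [0,0,0],
    [0,0,0],
    [0,0,0],
    [0,0,0],
    [0,0,0]
  ],
  "fingers": [-1,-1,-1,-1,-1,-1,-1,-1,-1,-1]
}}

```text
time: 5.25
position: [0.5961, -0.1093, 0.248]
tool_rot: [-0.027, 2.209, -2.209]
ft_force: [-0.8, -0.1, 1.1]
grip_width: 0.001
```

Request:
{"api": "play_rows", "payload": {
  "translation": [
    [0,4,0],
    [0,4,0],
    [0,4,0],
    [-1,4,0],
    [-1,4,0],
    [-1,4,0],
    [-1,4,0],
    [-1,3,0],
    [-1,3,0],
    [-1,2,0]
  ],
  "turn": [
    [0,0,0],
    [0,0,0],
    [0,0,0],
    [0,0,0],
    [0,0,0],
    [0,0,0],
    [0,0,0],
    [0,0,0],
    [0,0,0],
    [0,0,0]
  ],
  "fingers": [-1,-1,-1,-1,-1,-1,-1,-1,-1,-1]
}}

```text
time: 6.08
position: [0.603, -0.1091, 0.2121]
tool_rot: [-0.028, 2.209, -2.209]
ft_force: [-0.6, 0.1, 1.2]
grip_width: 0.009
```

```bash
python3 - <<'E'
from h import *
rep(W([-.103,-.06,.203]),0)
for n in("scene",):
    a=ctrl.get_image(n);cv2.imwrite(f"pics/{n}3.png",a)
a=cv2.imread("pics/scene3.png")[100:250,215:415]
cv2.imwrite("pics/c5.png",cv2.convertScaleAbs(cv2.resize(a,None,fx=4,fy=4,interpolation=cv2.INTER_CUBIC),alpha=1.3))
E
```

```text
t 6.08 pos [ 0.603  -0.1091  0.2121] q [ 0.58  0.29 -0.54  1.55  0.15  1.34 -1.52] F [-0.6  0.1  1.2] g 0.01
 pol [-102.1  -64.2  212.1]
 turn [-0.     0.002  0.   ]
 shift now-axes [ 0.9  9.1 -4.2] ('after turn', array([ 0.9,  9.1, -4.2]))
```

View pics/c5.png

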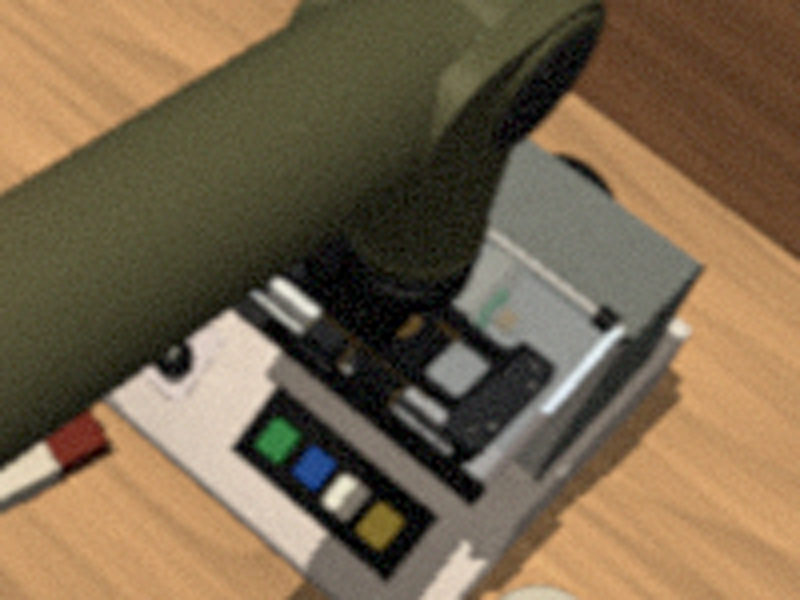

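Request:
{"api": "play_rows", "payload": {
  "translation": [
    [0,2,0],
    [0,1,0],
    [0,1,0],
    [0,1,0],
    [0,1,0],
    [0,1,0],
    [0,1,0],
    [0,1,0],
    [0,0,0],
    [0,0,0]
  ],
  "turn": [
    [0,0,0],
    [0,0,0],
    [0,0,0],
    [0,0,0],
    [0,0,0],
    [0,0,0],
    [0,0,0],
    [0,0,0],
    [0,0,0],
    [0,0,0]
  ],
  "fingers": [-1,-1,-1,-1,-1,-1,-1,-1,-1,-1]
}}

```text
time: 6.97
position: [0.6028, -0.1091, 0.2033]
tool_rot: [-0.028, 2.209, -2.209]
ft_force: [1.2, 0.3, 1.7]
grip_width: 0.004
```

Request:
{"api": "play_rows", "payload": {
  "translation": [
    [0,0.5,0],
    [0,0.5,0],
    [0,0.5,0],
    [0,0.5,0],
    [0,0,0],
    [0,0,0],
    [0,0,0],
    [0,0,0],
    [0,0,0],
    [0,0,0]
  ],
  "turn": [
    [0,0,0],
    [0,0,0],
    [0,0,0],
    [0,0,0],
    [0,0,0],
    [0,0,0],
    [0,0,0],
    [0,0,0],
    [0,0,0],
    [0,0,0]
  ],
  "fingers": [-1,-1,-1,-1,-1,-1,-1,-1,-1,-1]
}}

```text
time: 7.8
position: [0.6031, -0.1091, 0.2028]
tool_rot: [-0.027, 2.208, -2.209]
ft_force: [-1.3, 0.2, 6.7]
grip_width: 0.004
```

Request:
{"api": "play_rows", "payload": {
  "translation": [
    [0,-8,0],
    [0,-10,0],
    [0,-12,0],
    [0,-10,0],
    [20,0,-8],
    [20,0,-10],
    [20,0,-10],
    [15,0,-10],
    [15,0,-10],
    [5,0,-5]
  ],
  "turn": [
    [0,0,0],
    [0,0,0],
    [0,0,0],
    [0,0,0],
    [0,0,0],
    [0,0,0],
    [0,0,0],
    [0,0,0],
    [0,0,0],
    [0,0,0]
  ],
  "fingers": [-1,-1,-1,-1,-1,-1,-1,-1,-1,-1]
}}

```text
time: 8.63
position: [0.5054, -0.0572, 0.2426]
tool_rot: [-0.028, 2.207, -2.209]
ft_force: [0.8, 0.1, -0.9]
grip_width: 0.005
```

```bash
python3 - <<'E'
from h import *
rep(W([-.182,-.011,.167]),35)
for n in("scene","top"):
    a=ctrl.get_image(n);cv2.imwrite(f"pics/{n}4.png",a)
a=cv2.imread("pics/scene4.png")[100:250,215:415]
cv2.imwrite("pics/c6.png",cv2.convertScaleAbs(cv2.resize(a,None,fx=4,fy=4,interpolation=cv2.INTER_CUBIC),alpha=1.3))
a=cv2.imread("pics/top4.png")[85:235,215:365]
cv2.imwrite("pics/c7.png",cv2.convertScaleAbs(cv2.resize(a,None,fx=4,fy=4,interpolation=cv2.INTER_CUBIC),alpha=1.3))
for th in (0,.06):
  e=th-np.radians(18)
  for y in(.042,-.162):
    X=W([.03-.14*np.cos(e),y,.237+.14*np.sin(e)]);print(th,(proj("scene",X)-[215,100])*4,(proj("top",X)-[215,85])*4)
E
```

```text
t 8.63 pos [ 0.5054 -0.0572  0.2426] q [ 0.62  0.03 -0.57  1.75  0.02  1.36 -1.5 ] F [ 0.8  0.1 -0.9] g 0.0
 pol [-198.5  -10.   242.6]
 turn [-0.     0.003  0.611]
 shift now-axes [-16.5  75.6   0.9] ('after turn', array([29.8, 71.4,  1. ]))
0 [[243.27995298 302.06520104]] [[220.58329202 313.6471395 ]]
0 [[479.72831544 498.07797831]] [[455.03686806 307.89595877]]
0.06 [[241.4681426  298.53813186]] [[220.68728144 314.89573853]]
0.06 [[479.65399752 495.87031732]] [[456.39234956 309.1153786 ]]
```

View pics/c6.png

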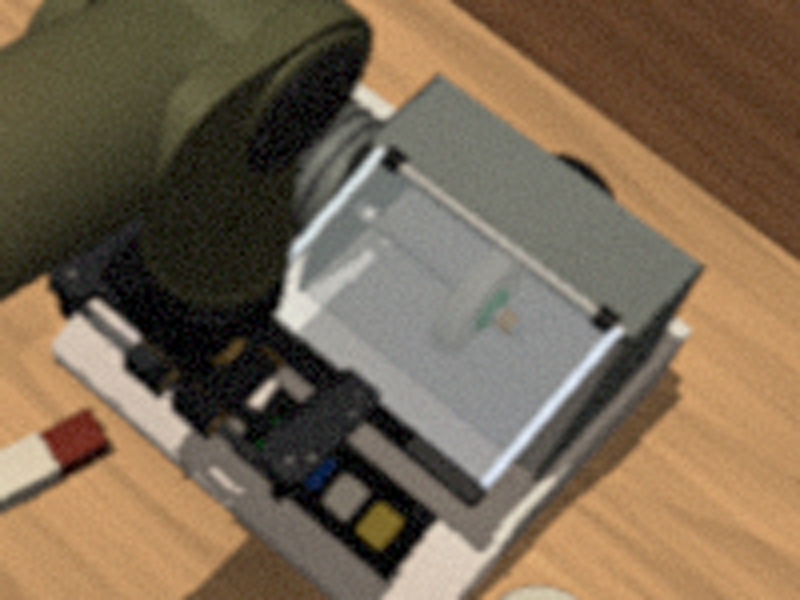

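View pics/c7.png

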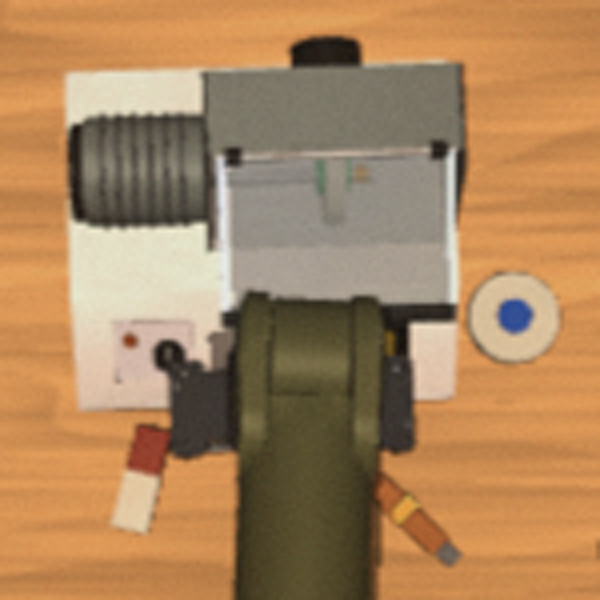

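Request:
{"api": "play_rows", "payload": {
  "translation": [
    [0,0,0],
    [0,0,0],
    [0,0,0],
    [0,0,0],
    [0,0,0],
    [0,0,0],
    [0,0,0],
    [0,0,0],
    [0,0,0],
    [0,0,0]
  ],
  "turn": [
    [0,0,0.068],
    [0,0,0.068],
    [0,0,0.068],
    [0,0,0.068],
    [0,0,0.068],
    [0,0,0.068],
    [0,0,0.068],
    [0,0,0.068],
    [0,0,0.067],
    [0,0,0]
  ],
  "fingers": [-1,-1,-1,-1,-1,-1,-1,-1,-1,-1]
}}

```text
time: 9.57
position: [0.5381, -0.0642, 0.2313]
tool_rot: [0.511, 1.912, -1.885]
ft_force: [0.5, 0.2, -0.7]
grip_width: 0.003
```

```bash
python3 - <<'E'
from h import *
n=np.array([-np.sin(np.radians(35)),0,np.cos(np.radians(35))])
rep(W(np.array([-.1186,-.011,.0773])+n*.05),35)
for n in("scene",):
    a=ctrl.get_image(n);cv2.imwrite(f"pics/{n}5.png",a)
a=cv2.imread("pics/scene5.png")[100:250,215:415]
cv2.imwrite("pics/c8.png",cv2.convertScaleAbs(cv2.resize(a,None,fx=4,fy=4,interpolation=cv2.INTER_CUBIC),alpha=1.3))
E
```

```text
t 9.57 pos [ 0.5381 -0.0642  0.2313] q [ 0.31 -0.3  -0.15  2.17 -0.22  0.74 -1.26] F [ 0.5  0.2 -0.7] g 0.0
 pol [-166.   -17.8  231.3]
 turn [0.008 0.003 0.058]
 shift now-axes [ 43.4 106.1  -6.1] ('after turn', array([ 49.5, 103.4,  -6.8]))
```

View pics/c8.png

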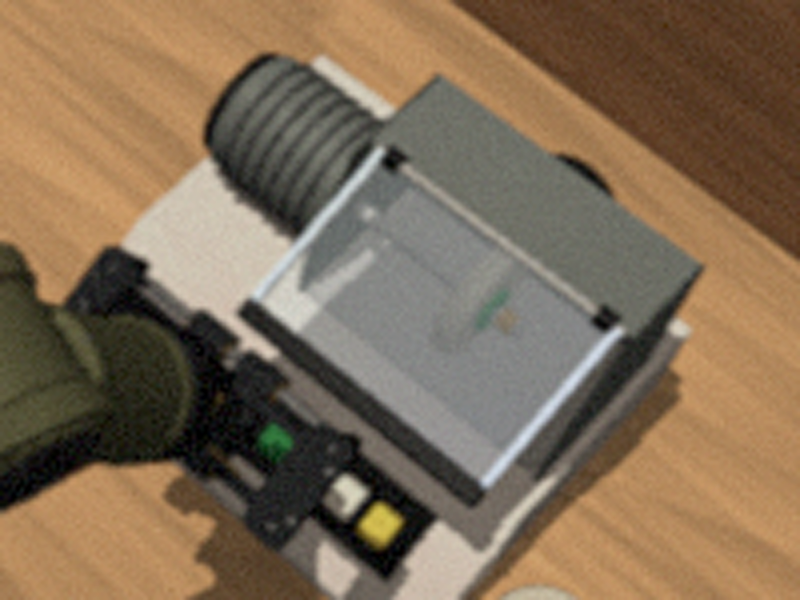

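Request:
{"api": "play_rows", "payload": {
  "translation": [
    [4.5,10.5,-0.6],
    [4.5,10.5,-0.6],
    [4.5,10.5,-0.6],
    [4.5,10.5,-0.6],
    [4.5,10.5,-0.6],
    [4.5,10.5,-0.6],
    [4.5,10.5,-0.6],
    [4.5,10.5,-0.6],
    [4.5,10.5,-0.6],
    [4.5,10.5,-0.6]
  ],
  "turn": [
    [0,0,0],
    [0,0,0],
    [0,0,0],
    [0,0,0],
    [0,0,0.01],
    [0,0,0.01],
    [0,0,0.01],
    [0,0,0.01],
    [0.004,0.002,0.01],
    [0.004,0.002,0.01]
  ],
  "fingers": [-1,-1,-1,-1,-1,-1,-1,-1,-1,-1]
}}

```text
time: 10.45
position: [0.5576, -0.0601, 0.1212]
tool_rot: [0.576, 1.868, -1.86]
ft_force: [-0.6, -0.3, 0.2]
grip_width: -0.0
```

```bash
python3 - <<'E'
from h import *
n=np.array([-np.sin(np.radians(35)),0,np.cos(np.radians(35))])
rep(W(np.array([-.1186,-.011,.0773])+n*.02),35)
for n in("scene",):
    a=ctrl.get_image(n);cv2.imwrite(f"pics/{n}6.png",a)
a=cv2.imread("pics/scene6.png")[100:250,215:415]
cv2.imwrite("pics/c9.png",cv2.convertScaleAbs(cv2.resize(a,None,fx=4,fy=4,interpolation=cv2.INTER_CUBIC),alpha=1.3))
E
```

```text
t 10.45 pos [ 0.5576 -0.0601  0.1212] q [ 0.29 -0.15 -0.17  2.32 -0.28  0.37 -1.22] F [-0.6 -0.3  0.2] g -0.0
 pol [-146.4  -14.1  121.2]
 turn [-0.004 -0.004 -0.004]
 shift now-axes [ 2.6 31.9 -3.3] ('after turn', array([ 2.5, 31.9, -3.1]))
```

View pics/c9.png

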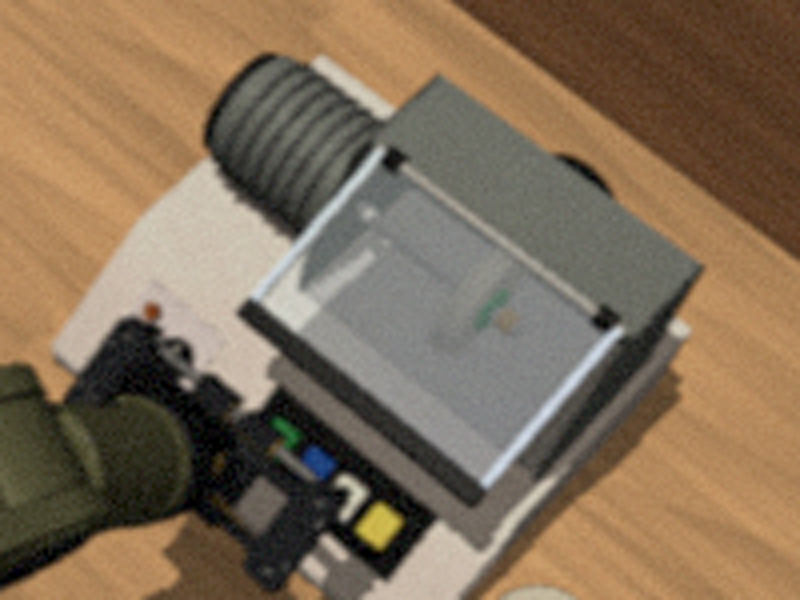

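Request:
{"api": "play_rows", "payload": {
  "translation": [
    [0.5,6,-0.6],
    [0.5,6,-0.6],
    [0.5,6,-0.6],
    [0.5,6,-0.6],
    [0.5,6,-0.6],
    [0,5,0],
    [0,5,0],
    [0,4,0],
    [0,2,0],
    [0,0,0]
  ],
  "turn": [
    [0,0,0],
    [0,0,0],
    [0,0,0],
    [0,0,0],
    [0,0,0],
    [0,0,0],
    [0,0,0],
    [0,0,0],
    [0,0,0],
    [0,0,0]
  ],
  "fingers": [-1,-1,-1,-1,-1,-1,-1,-1,-1,-1]
}}

```text
time: 11.33
position: [0.5811, -0.0551, 0.0811]
tool_rot: [0.572, 1.869, -1.858]
ft_force: [0.8, -0.4, 0.4]
grip_width: 0.004
```

```bash
python3 - <<'E'
from h import *
n=np.array([-np.sin(np.radians(35)),0,np.cos(np.radians(35))])
rep(W(np.array([-.1186,-.011,.0773])),35)
for n in("scene",):
    a=ctrl.get_image(n);cv2.imwrite(f"pics/{n}7.png",a)
a=cv2.imread("pics/scene7.png")[150:250,235:365]
cv2.imwrite("pics/c10.png",cv2.convertScaleAbs(cv2.resize(a,None,fx=6,fy=6,interpolation=cv2.INTER_CUBIC),alpha=1.3))
E
```

```text
t 11.33 pos [ 0.5811 -0.0551  0.0811] q [ 0.27 -0.03 -0.18  2.31 -0.27  0.26 -1.22] F [ 0.8 -0.4  0.4] g 0.0
 pol [-122.8   -9.6   81.1]
 turn [-0.002 -0.003 -0.003]
 shift now-axes [-1.3  5.5  1.4] ('after turn', array([-1.3,  5.5,  1.4]))
```

View pics/c10.png

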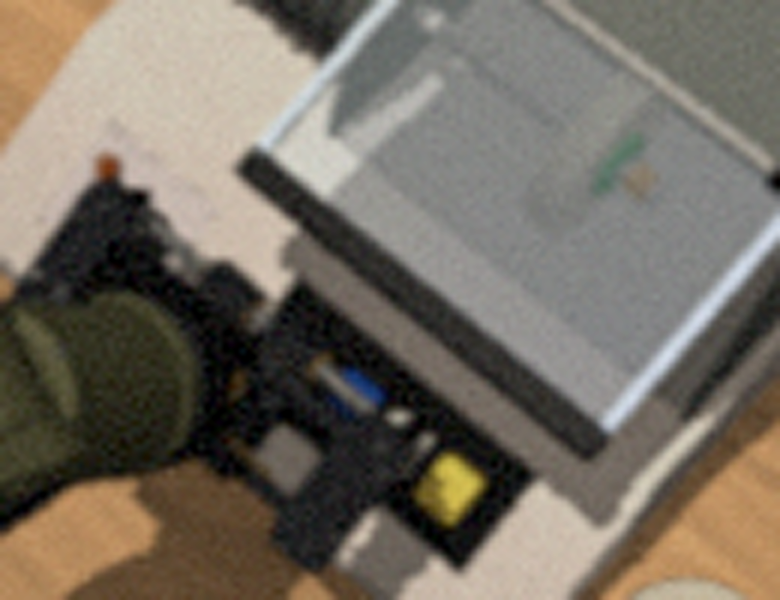

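Request:
{"api": "play_rows", "payload": {
  "translation": [
    [-0.4,2,0.4],
    [-0.4,2,0.4],
    [-0.4,2,0.2],
    [0,1,0],
    [0,1,0],
    [0,1,0],
    [0,1,0],
    [0,1,0],
    [0,1,0],
    [0,1,0]
  ],
  "turn": [
    [0,0,0],
    [0,0,0],
    [0,0,0],
    [0,0,0],
    [0,0,0],
    [0,0,0],
    [0,0,0],
    [0,0,0],
    [0,0,0],
    [0,0,0]
  ],
  "fingers": [-1,-1,-1,-1,-1,-1,-1,-1,-1,-1]
}}

```text
time: 12.22
position: [0.5897, -0.0561, 0.0717]
tool_rot: [0.573, 1.868, -1.858]
ft_force: [-0.5, 0.4, 1.7]
grip_width: 0.002
```

```bash
python3 - <<'E'
from h import *
rep(W(np.array([-.1186,-.011,.0773])),35)
E
```

```text
t 12.22 pos [ 0.5897 -0.0561  0.0717] q [ 0.27  0.01 -0.18  2.3  -0.27  0.23 -1.22] F [-0.5  0.4  1.7] g 0.0
 pol [-114.2  -10.8   71.7]
 turn [-0.003 -0.003 -0.004]
 shift now-axes [ 0.4 -7.1  0.2] ('after turn', array([ 0.4, -7.1,  0.2]))
```

Request:
{"api": "play_rows", "payload": {
  "translation": [
    [0,0.5,0],
    [0,0.5,0],
    [0,0.5,0],
    [0,0.5,0],
    [0,0.5,0],
    [0,0.5,0],
    [0,0.5,0],
    [0,0.5,0],
    [0,0,0],
    [0,0,0]
  ],
  "turn": [
    [0,0,0],
    [0,0,0],
    [0,0,0],
    [0,0,0],
    [0,0,0],
    [0,0,0],
    [0,0,0],
    [0,0,0],
    [0,0,0],
    [0,0,0]
  ],
  "fingers": [-1,-1,-1,-1,-1,-1,-1,-1,-1,-1]
}}

```text
time: 13.05
position: [0.5913, -0.056, 0.0695]
tool_rot: [0.573, 1.869, -1.858]
ft_force: [-18.7, 0.8, 20.8]
grip_width: 0.002
```

```bash
python3 - <<'E'
from h import *
rep(W(np.array([-.1186,-.011,.0773])),35)
E
```

```text
t 13.05 pos [ 0.5913 -0.056   0.0695] q [ 0.27  0.02 -0.18  2.3  -0.27  0.23 -1.22] F [-18.7   0.8  20.8] g 0.0
 pol [-112.6  -10.8   69.5]
 turn [-0.002 -0.002 -0.004]
 shift now-axes [ 0.4 -9.8  0.3] ('after turn', array([ 0.5, -9.8,  0.2]))
```

Request:
{"api": "play_rows", "payload": {
  "translation": [
    [0,-2,0],
    [0,-4,0],
    [0,-8,0],
    [0,-10,0],
    [0,-10,0],
    [0,-10,0],
    [0,-10,0],
    [0,-6,0],
    [0,0,0],
    [0,0,0]
  ],
  "turn": [
    [0,0,0],
    [0,0,0],
    [0,0,0],
    [0,0,0],
    [0,0,0],
    [0,0,0],
    [0,0,0],
    [0,0,0],
    [0,0,0],
    [0,0,0]
  ],
  "fingers": [-1,-1,-1,-1,-1,-1,-1,-1,-1,-1]
}}

```text
time: 13.88
position: [0.5574, -0.0568, 0.1178]
tool_rot: [0.574, 1.868, -1.858]
ft_force: [-0.1, 0.0, -0.5]
grip_width: 0.005
```

Request:
{"api": "play_rows", "payload": {
  "translation": [
    [-4,-10,0],
    [-4,-10,0],
    [-4,-10,0],
    [-4,-10,0],
    [-4,-10,0],
    [-4,-10,10],
    [-4,-10,15],
    [-4,-10,20],
    [0,0,25],
    [0,0,30]
  ],
  "turn": [
    [0,0,0],
    [0,0,0],
    [0,0,0],
    [0,0,0],
    [0,0,0],
    [0,0,0],
    [0,0,0],
    [0,0,0],
    [0,0,0],
    [0,0,0]
  ],
  "fingers": [-1,-1,-1,-1,-1,-1,-1,-1,-1,-1]
}}

```text
time: 14.72
position: [0.5397, -0.1571, 0.2017]
tool_rot: [0.571, 1.867, -1.857]
ft_force: [0.1, 0.3, -0.4]
grip_width: 0.004
```

```bash
python3 - <<'E'
from h import *
rep()
for n in("scene","top"):
    a=ctrl.get_image(n);cv2.imwrite(f"pics/{n}8.png",a)
a=cv2.imread("pics/scene8.png")[150:250,235:365]
b=cv2.imread("pics/scene0.png")[150:250,235:365]
f=lambda a:cv2.convertScaleAbs(cv2.resize(a,None,fx=6,fy=6,interpolation=cv2.INTER_CUBIC),alpha=1.3)
cv2.imwrite("pics/c11.png",f(a));cv2.imwrite("pics/c12.png",f(b))
print(keys(cv2.imread("pics/scene8.png"),(272,195,325,247)),keys(cv2.imread("pics/top8.png"),(275,162,320,181)))
E
```

```text
t 14.72 pos [ 0.5397 -0.1571  0.2017] q [ 0.31 -0.24  0.07  2.21 -0.37  0.62 -0.93] F [ 0.1  0.3 -0.4] g 0.0
 pol [-166.6 -110.6  201.7]
{'g': (285.18518518518516, 209.37037037037038, 27.0), 'b': (0.0, 0.0, 0.0), 'y': (311.3333333333333, 233.0, 6.0)} {'g': (284.0625, 171.0625, 48.0), 'b': (292.5, 172.0, 42.0), 'y': (309.82608695652175, 171.19565217391303, 46.0)}
```

View pics/c11.png

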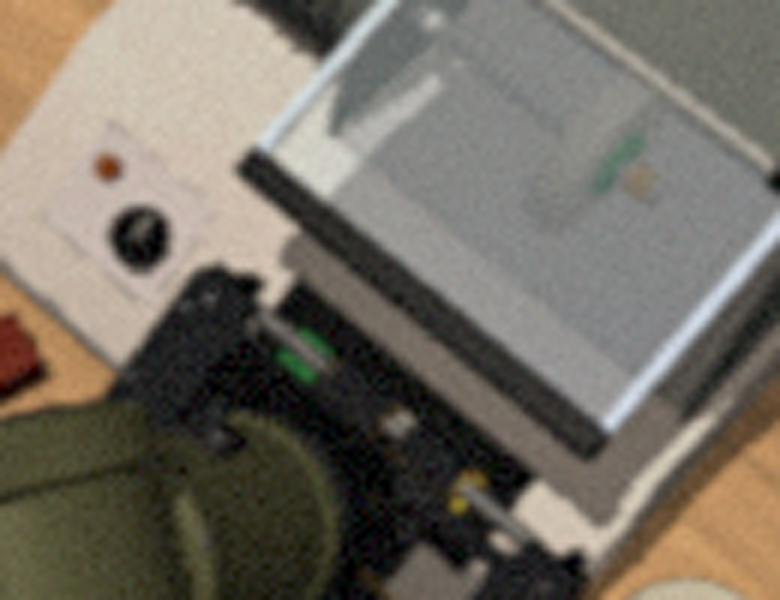

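View pics/c12.png

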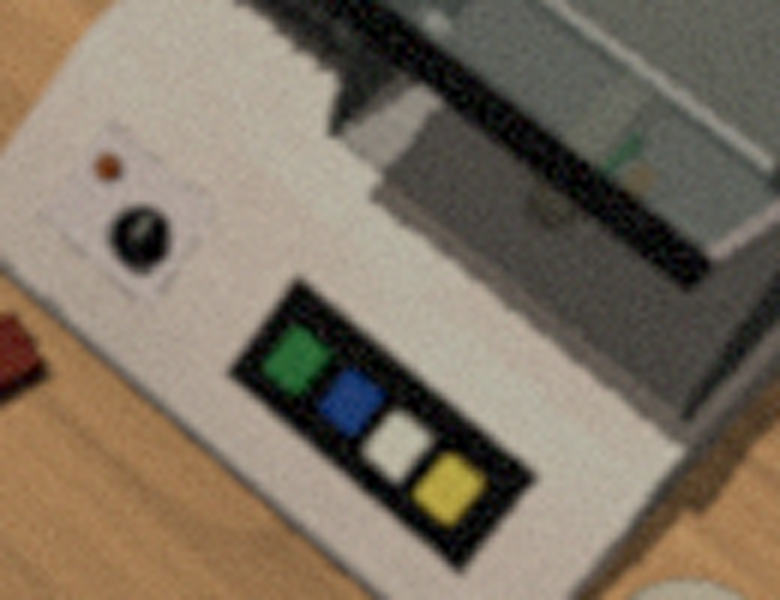

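Request:
{"api": "play_rows", "payload": {
  "translation": [
    [0,-2,18],
    [0,-2,20],
    [0,-2,20],
    [0,-2,20],
    [0,-2,20],
    [0,-2,20],
    [0,-2,20],
    [0,0,15],
    [0,0,0],
    [0,0,0]
  ],
  "turn": [
    [0,0,0],
    [0,0,0],
    [0,0,0],
    [0,0,0],
    [0,0,0],
    [0,0,0],
    [0,0,0],
    [0,0,0],
    [0,0,0],
    [0,0,0]
  ],
  "fingers": [-1,-1,-1,-1,-1,-1,-1,-1,-1,-1]
}}

```text
time: 15.65
position: [0.534, -0.3099, 0.2116]
tool_rot: [0.573, 1.871, -1.859]
ft_force: [0.3, -0.3, -0.0]
grip_width: 0.002
```

```bash
python3 - <<'E'
from h import *
rep()
for n in("scene","top"):
    a=ctrl.get_image(n);cv2.imwrite(f"pics/{n}9.png",a)
a=cv2.imread("pics/scene9.png")[150:250,235:365]
f=lambda a:cv2.convertScaleAbs(cv2.resize(a,None,fx=6,fy=6,interpolation=cv2.INTER_CUBIC),alpha=1.3)
cv2.imwrite("pics/c13.png",f(a))
ka=keys(cv2.imread("pics/scene9.png"),(272,195,325,247));kb=keys(cv2.imread("pics/top9.png"),(275,162,320,181));print(ka,kb)
for k in ka:print(k,tri(ka[k][:2],kb[k][:2]))
E
```

```text
t 15.65 pos [ 0.534  -0.3099  0.2116] q [ 0.37 -0.06  0.34  2.04 -0.55  0.76 -0.52] F [ 0.3 -0.3 -0. ] g 0.0
 pol [-175.8 -263.3  211.6]
{'g': (284.9102564102564, 209.43589743589743, 78.0), 'b': (292.2435897435897, 216.5897435897436, 78.0), 'y': (309.3333333333333, 230.92857142857142, 84.0)} {'g': (284.0625, 171.0625, 48.0), 'b': (292.5, 172.0, 42.0), 'y': (309.8936170212766, 171.2127659574468, 47.0)}
g [ 0.59056127 -0.05614434  0.06691434]
b [ 0.58643655 -0.08778521  0.07323183]
y [ 0.58874187 -0.15248272  0.07425416]
```

View pics/c13.png

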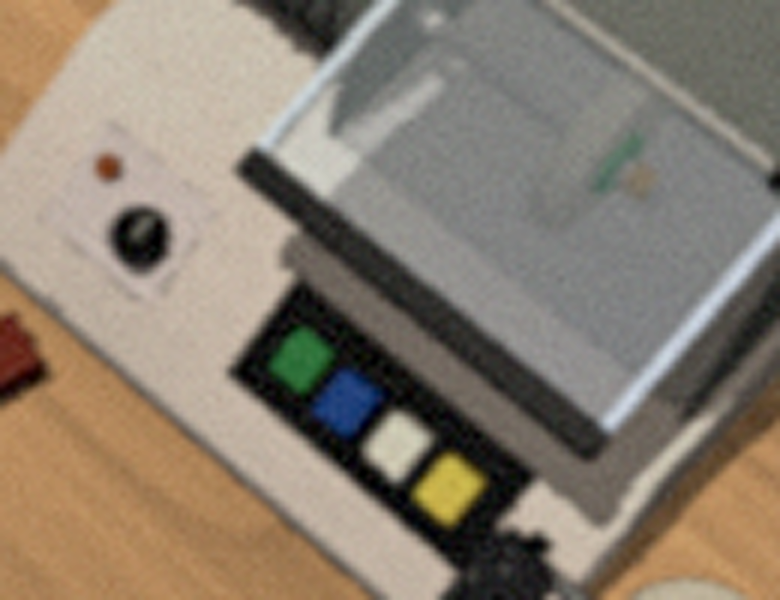

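View pics/top9.png

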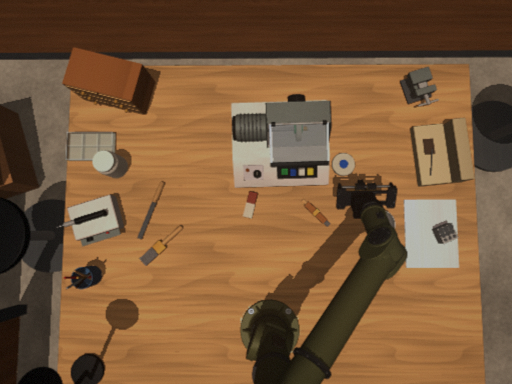

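```bash
python3 - <<'E'
from bench import ctrl
print(ctrl.close_job())
E
```

```text
the job is handed in; nothing more can be done
None
```

I lowered the shield onto its stop and pressed the green key home. The job was handed in at about 15.8 s of the 48 s allowed; the hand-in reports no verdict.

- **Shield:** I pushed the grip bar down with shut fingers along its arc. Force readings stayed between 1 and 7 N, and the force rose at the expected stop height. In the later pictures the bar lies where it should for 0 rad.
- **Green key:** I tilted the tool 35° and pressed straight along the key until it met its end stop. The reading there was about 28 N, well above the 3 to 4 N the key needs. My measured travel was 9.8 mm against a 10.5 mm stop, which is within the calibration error.
- **Last check in both cameras:** Green has dropped about 8 mm along its axis and blue has risen about the same. Yellow is unmoved, and white looks unmoved by eye. The shield is still down.
- **Surroundings:** The arm stands clear with no force reading. The bystanders in view look where they were, but the bowl was partly hidden by the arm in the last picture, so I could not see it fully. The arm passed well above it.

One move did not go as commanded. During the tilt, joint 2 reached its range end at -0.30 rad, so the tip drifted about 35 mm in free air. It touched nothing, and I corrected for it before the approach.

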